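Lay the tea tray

TASK

Lay the tea tray: stand one of the two short glass cups on each round cork mat, the steel milk jug on the square mat, and lay the round-ended sweet box lid up on the oblong mat, lengthwise along it, each in the middle of its mat. Set the glass cups down rather than letting them drop. Leave the tall glass and the square-cornered box where they are.

Things in the scene. Friction and masses are not known exactly. Their poses are not given: they have to be found in the camera images.
- cup_1: Short clear glass cup without handle, 60 mm tall, open at the top, outside diameter 56 mm at the foot, 60 mm at 12 mm height, 62 mm at the rim, wall 3 mm, about 120 g. Origin: centre of its underside, z up. Either cup may go on either round mat. Starts on the slab (z = 0), left or right of the tray.
- cup_2: Short clear glass cup without handle, 60 mm tall, open at the top, outside diameter 56 mm at the foot, 60 mm at 12 mm height, 62 mm at the rim, wall 3 mm, about 120 g. Origin: centre of its underside, z up. Either cup may go on either round mat. Starts on the slab (z = 0), left or right of the tray.
- jug: Small steel milk jug, 70 mm tall, round, outside diameter 56 to 58 mm, open at the top, wall 3 mm, about 150 g, with a loop handle on its +y side reaching 48 mm from the axis (18 to 58 mm high) and a small pouring lip at the rim on its -y side, reaching 40 mm. Grip it across its x axis. Origin: centre of its underside, z up. Starts on the slab (z = 0), left or right of the tray.
- sweet_box: White plastic flip-lid sweet box, shut, pill-shaped seen from above: round ends, 76 mm long along its x axis, 42 mm wide along y (flat sides over the middle 34 mm), 26 mm tall, about 50 g; a small grey thumb tab at the +x end. Lies flat, lid up. Origin: centre of its underside, z up. Starts on the slab (z = 0), left or right of the tray.
- mat_round_1: Round cork mat, 82 mm in diameter, 5 mm thick, for a cup. Fixed in one quarter of the steel tray (276 mm square outside, floor 3 mm thick, rim 6 mm thick and 14 mm high); neighbouring mats are 120 mm apart between centres. Origin: centre of its underside, 3 mm above the slab, z up; its top is 5 mm above the origin.
- mat_round_2: Round cork mat, 82 mm in diameter, 5 mm thick, for a cup (same as the other round one). Fixed in one quarter of the steel tray (276 mm square outside, floor 3 mm thick, rim 6 mm thick and 14 mm high); neighbouring mats are 120 mm apart between centres. Origin: centre of its underside, 3 mm above the slab, z up; its top is 5 mm above the origin.
- mat_square: Square cork mat, 78 by 78 mm, 5 mm thick, for the milk jug. Fixed in one quarter of the steel tray (276 mm square outside, floor 3 mm thick, rim 6 mm thick and 14 mm high); neighbouring mats are 120 mm apart between centres. Origin: centre of its underside, 3 mm above the slab, z up; its top is 5 mm above the origin.
- mat_oblong: Oblong cork mat, 104 mm long along its x axis, 62 mm wide along y, 5 mm thick, for the sweet box. Fixed in one quarter of the steel tray (276 mm square outside, floor 3 mm thick, rim 6 mm thick and 14 mm high); neighbouring mats are 120 mm apart between centres. Origin: centre of its underside, 3 mm above the slab, z up; its top is 5 mm above the origin.
- tall_glass: Tall clear glass tumbler, 110 mm tall, outside diameter 56 to 62 mm: as wide as the short cups but nearly twice as tall. Does not belong on the tray; leave it standing. Origin: centre of its underside, z up. Starts on the slab (z = 0), left or right of the tray.
- square_box: White plastic flip-lid box with square corners, 88 mm long along x, 44 mm wide along y, 26 mm tall. Does not belong on the tray; leave it lying. Origin: centre of its underside, z up. Starts on the slab (z = 0), left or right of the tray.
Mind the look-alikes: they are no part of the job. Leave any green look-alike of the cup_2 alone.

How it is judged:
By the outcome, as a careful person would: the job done as asked, in the order asked, and still so for the second after the job is handed in, with the robot touching nothing.
It also fails if it takes over 99 s, if anything falls off the work surface, if the arm or the gripper's body presses on something with over 40 N, if the wrist force passes 120 N, or if a joint passes its speed limit or range.

ROBOT

A 6-joint arm with a two-finger parallel gripper is mounted at the origin on the work surface. World frame = base frame: x ahead of the robot, y to its left, z up, the work surface at z = 0. Lengths are in m, angles in degrees, forces in N, time in s.
With the tool pointing down it reaches from about 0.4 to 0.825 m from the base axis. Payload 7 kg.
Tool frame: the origin (TCP) lies at the very end of the fingers, on their centre line; the grasp point (between the pads) lies 19 mm behind it; z points along the fingers, y is the line along which they close (so a half turn about z gives the same grasp; the last joint's range is limited). The gripper opens to 88 mm and grips with 3 to 60 N. Pads are 19 mm wide; open, the fingers measure 130 mm over their backs; the gripper's body (78 mm by 193 mm) begins 47 mm behind the grasp point.
Start: joints at [82.913, 20.546, 0.682, 0, -70.136, -16.507], TCP at [0.27, 0.619, 0.227] pointing down, gripper open.
Joint ranges: [-176.03, 176.03], [-82.01, 121.73], [-58.28, 71.71], [-173.87, 95.51], [-174.79, -0.11], [-173.66, 173.66]. Speed limits (degrees/s): [136.94, 136.94, 172.46, 180, 180, 180].

INTERFACE

Orientations are given as [roll, pitch, yaw] about the fixed x, y, z axes, in that order (R = Rz(yaw) Ry(pitch) Rx(roll)).
In Python, from plant import ctrl, cams, workorder gives the robot as it stands.
- The arm moves only by the tool play_rows, never from a script. Its argument "motion" is a list of rows, each an object of numbers: "x", "y", "z": the shift along the tool's x, y, z normalised to -1 to 1, where 1 is 0.025 m; "rx", "ry", "rz": the turn, a rotation vector about the tool's x, y, z normalised to -1 to 1, where 1 is 4 degrees. A call has 1 to 20 rows; each row shifts and turns the commanded pose from where the row before left it, along the tool's axes as they then stand; what a row does not reach is not made up. A row lasts 1/8 s, in which the tool goes at most 62.5 mm and 10.7 degrees, less where a joint would pass 70% of its speed; a pose out of reach is approached as far as the arm can. A call with a number of a shift or a turn outside -1 to 1 is refused whole. A call with a gripper value outside its range is refused whole. "fingers" is the opening, from -1 (shut) to 1 (fully open), set as the call begins (left out, the last holds). The fingers move at their own pace and stop on an object; the grip force is fixed at half the most. Time passes only in rows, so rows that do not move let the fingers close. It gives the time, the measured TCP pose, the force, the opening and the grip force at its end, in the units of the state.
- ctrl.get_obs(): the state, without advancing time (a new reading comes with each control period).
- cams.snapshot(name): name is "scene" or "top" or "wrist"; returns the picture (480x640x3 uint8, blue, green, red); there is no depth.
- cams.get_calibration(name): a dict with "vertical_fov" (degrees; the focal length in pixels is half the picture's height over the tangent of half this angle, whatever the lens; pixels are square), "cx", "cy" (the principal point, pixels), "position" and "rotation" of the camera in the world. Camera axes: x right, y up, looking along -z (the intrinsics and any distortion apply to the point x, -y, -z); pixel columns grow to the right and rows downward; lengths in m; the calibration is good to about 2 mm. A picture is of the moment at which its call begins: read the wrist's pose just before it. get_calibration takes no time and is no camera call; for the wrist camera it gives the pose at the moment of the call.
- workorder.close_job(): hands the job in; it is judged then, once.
The state is a dict: "clock": time; "joint_pos": joint angles; "qvel": joint speeds; "tau": joint torques, N m; "tool_pos": TCP position; "orientation": TCP orientation; "force": force on the tool from outside, world axes, zero at the start; "moment": the same for the moment, N m; "opening": finger opening in m; "gripper_force": force on a finger pad.
Only numpy, scipy, OpenCV 4.12 (cv2) and the standard library are available. Lean on these libraries where they do the work, as an engineer would, in place of code of your own. Each camera call takes 0.05 s, during which the arm holds its last target. There are 200 camera calls.

## Working session

There is one attempt and no reset: what is moved stays moved. The work goes in short steps, Python scripts to look and compute and a tool call to move; the robot and the scene stay as the last step left them, time stands still between calls to the robot, and variables do not carry over. Pictures are saved under pics/ and viewed, at most 14 in all, crops included, and the job is handed in when it is done.

Besides the shell and the picture viewer there is one more tool, called after "Call:" as name(argument=value, ...) on one line, values as JSON. play_rows: Moves the arm, as the interface text tells. Its arguments: {"type":"object","properties":{"motion":{"type":"array"},"fingers":{"type":"number"}},"required":["motion"]}

```bash
ls; mkdir -p pics; python3 - <<'E'
from plant import ctrl,cams,workorder
import cv2
for n in("scene","top","wrist"):
    c=cams.get_calibration(n);print(n,c)
for n in("scene","top"):
    cv2.imwrite(f"pics/{n}0.png",cams.snapshot(n))
o=ctrl.get_obs();print(o)
E
```

```text
pics
scene {'vertical_fov': 43.65152066264399, 'cx': 315.40646141442505, 'cy': 240.18306507489316, 'position': array([1.316987 , 0.7565337, 0.9201512]), 'rotation': array([ 52.91238206,   0.5326204 , 135.60512462])}
top {'vertical_fov': 49.6715705533522, 'cx': 316.67128287057614, 'cy': 238.4309075886931, 'position': array([ 0.33846711, -0.06638498,  1.28928427]), 'rotation': array([  8.08786775,   0.10504334, -90.14983703])}
wrist {'vertical_fov': 59.90204878860654, 'cx': 319.49600703372124, 'cy': 238.3130133169718, 'position': array([0.33008633, 0.59179357, 0.38183446]), 'rotation': array([-1.42855567e+01, -8.69837868e-02, -1.13599543e+02])}
{'clock': 0.1, 'joint_pos': array([ 8.29122953e+01,  2.05895335e+01,  6.41666719e-01, -1.79544447e-02,
       -7.01372485e+01, -1.65088895e+01]), 'qvel': array([ 0.01725654, -0.09203553,  0.22796357,  0.03544263, -0.1190105 ,
        0.078211  ]), 'tau': array([-1.64334186e-03, -5.84162915e+01,  2.93750560e+01,  7.01557875e+00,
        1.01603186e-02, -5.76525213e-05]), 'tool_pos': array([0.27002759, 0.61817407, 0.22571093]), 'orientation': array([ 1.79913597e+02, -8.00545969e-03, -2.36027010e+01]), 'force': array([-0.50522798,  0.38195987, -0.58273341]), 'moment': array([ 0.023589 ,  0.0276736, -0.0175453]), 'gripper_force': 0.0, 'opening': 0.08777649843388556}
```

View pics/top0.png

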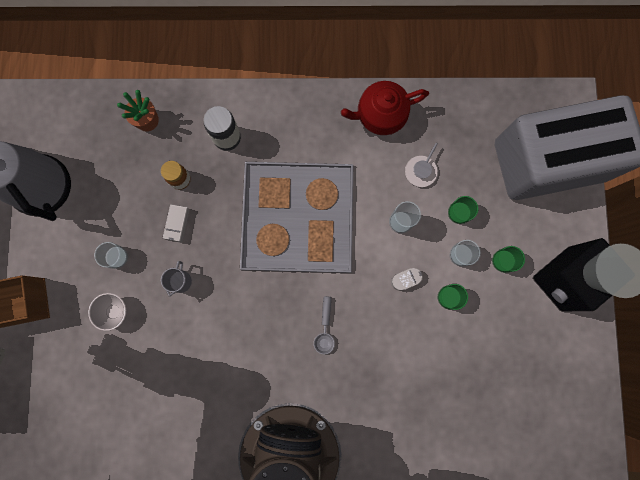

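View pics/scene0.png

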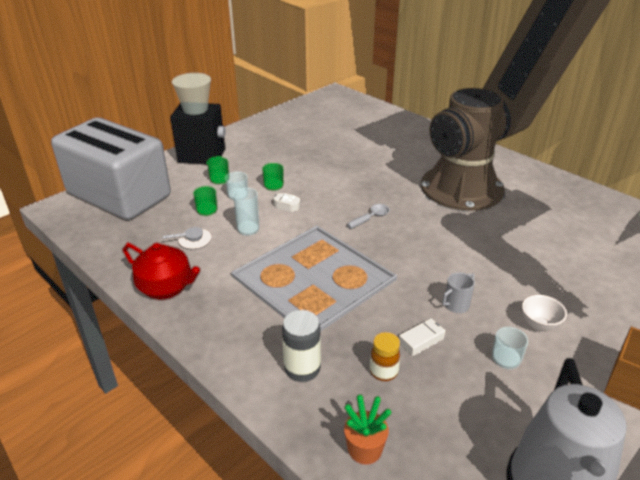

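The top view shows these things:
- Tray around (298,217), with the square mat at (275,193), round mats at (322,193) and (272,240), and the oblong mat at (320,241).
- Left side: a clear short cup at (110,255), the jug at (175,281) and a white box at (175,222).
- Right side: a tall glass at (405,218), a clear short cup at (465,253), and green look-alikes at (463,210), (508,260) and (452,297). There is also a small white box at (407,280).

I'll confirm the candidates in one enlarged composite.

```bash
cat > h.py <<'E'
from plant import ctrl,cams,workorder
import cv2,numpy as np
from scipy.spatial.transform import Rotation as Rn
def cal(n):
    c=cams.get_calibration(n); return dict(f=240/np.tan(np.radians(c["vertical_fov"]/2)),c=np.array([c["cx"],c["cy"]]),p=np.array(c["position"]),R=Rn.from_euler("xyz",c["rotation"],degrees=True).as_matrix())
def ray(c,uv):
    d=np.array([(uv[0]-c["c"][0])/c["f"],-(uv[1]-c["c"][1])/c["f"],-1]); return c["R"]@d
def atz(c,uv,z=0):
    d=ray(c,uv); return c["p"]+d*(z-c["p"][2])/d[2]
def proj(c,P):
    q=(np.atleast_2d(P)-c["p"])@c["R"]; return np.c_[c["c"][0]-c["f"]*q[:,0]/q[:,2], c["c"][1]+c["f"]*q[:,1]/q[:,2]]
def tri(cs,uvs):
    A=np.zeros((3,3));b=np.zeros(3)
    for c,u in zip(cs,uvs):
        d=ray(c,u);d/=np.linalg.norm(d);M=np.eye(3)-np.outer(d,d);A+=M;b+=M@c["p"]
    return np.linalg.solve(A,b)
E
python3 - <<'E'
from h import *
t=cv2.imread("pics/top0.png");s=cv2.imread("pics/scene0.png")
r=lambda im,x,y,w,h:cv2.resize(im[y:y+h,x:x+w],(400,300),interpolation=cv2.INTER_CUBIC)
cv2.imwrite("pics/comp.png",np.vstack([np.hstack([r(t,80,200,133,100),r(t,380,190,160,120)]),np.hstack([r(s,180,145,133,100),r(s,380,260,160,120)])]))
T=cal("top");S=cal("scene")
for n,u,v in [("cupA",(110,255),(510,348)),("cupB",(465,253),(237,186)),("jug",(175,281),(459,293)),("sweet",(407,280),(287,202)),("sqbox",(175,222),(422,337)),("tall",(405,218),(246,212)),("sq",(275,193),(312,299)),("r1",(322,193),(277,275)),("r2",(272.5,240),(350,277)),("obl",(320.5,241),(315,254))]:
    print(n,tri([T,S],[u,v]).round(3),atz(T,u,.008).round(3),atz(S,v,.008).round(3))
E
```

```text
cupA [0.478 0.438 0.034] [0.48  0.449 0.008] [0.454 0.428 0.008]
cupB [ 0.48  -0.426  0.031] [ 0.483 -0.433  0.008] [ 0.457 -0.456  0.008]
jug [0.415 0.276 0.036] [0.415 0.285 0.008] [0.389 0.259 0.008]
sweet [ 0.416 -0.287  0.012] [ 0.416 -0.287  0.008] [ 0.412 -0.292  0.008]
sqbox [0.562 0.288 0.016] [0.563 0.291 0.008] [0.556 0.283 0.008]
tall [ 0.563 -0.278  0.055] [ 0.572 -0.286  0.008] [ 0.523 -0.334  0.008]
sq [0.637 0.04  0.009] [0.637 0.041 0.008] [0.637 0.039 0.008]
r1 [ 0.637 -0.079  0.008] [ 0.636 -0.078  0.008] [ 0.637 -0.079  0.008]
r2 [0.518 0.045 0.005] [0.517 0.046 0.008] [0.522 0.047 0.008]
obl [ 0.515 -0.075  0.004] [ 0.514 -0.074  0.008] [ 0.519 -0.072  0.008]
```

View pics/comp.png

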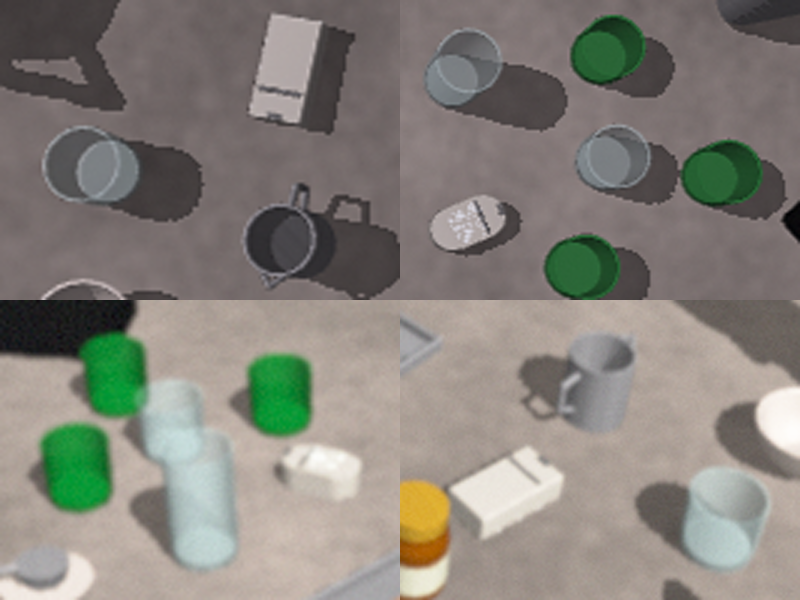

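The composite confirms the choice. The clear short cups are cupA at top px (110,255) and cupB at (465,253). The taller one at (405,218) is the tall glass and the three green ones are look-alikes. The sweet box is the round-ended one with a tab at (407,280), and the square-cornered box at (175,222) stays. The jug at (175,281) has its handle pointing up in the image. Triangulated heights agree with the text: mats 4–9 mm, cup middles about 31–34 mm, jug middle 36 mm.

```bash
cat >> h.py <<'E'
def plan(x,y,z,yaw=None,n=None):
    "identical rows (constant tool-frame step) from the measured pose to the target, tool down"
    o=ctrl.get_obs();p=o["tool_pos"];R0=Rn.from_euler("xyz",o["orientation"],degrees=True)
    y0=o["orientation"][2];yaw=y0 if yaw is None else yaw
    dy=(yaw-y0+180)%360-180; d=np.array([x,y,z])-p
    n=n or int(max(np.ceil(np.linalg.norm(d)/.0235),np.ceil(abs(dy)/3.9),1))
    A=np.zeros((3,3))
    for k in range(n): A+=Rn.from_euler("xyz",[180,0,y0+dy*k/n],degrees=True).as_matrix()
    s=np.linalg.solve(A,d)/.025
    print("pos",p.round(4),"yaw",round(y0,2),"tilt",o["orientation"][:2].round(2),"| rows",n,dict(x=round(s[0],3),y=round(s[1],3),z=round(s[2],3),rz=round(-dy/n/4,3)),"t",round(o["clock"],2))
E
python3 -c "
from h import *
plan(.478,.438,.17)"
```

```text
pos [0.27   0.6182 0.2257] yaw -23.6 tilt [ 1.7991e+02 -1.0000e-02] | rows 12 {'x': np.float64(0.876), 'y': np.float64(0.273), 'z': np.float64(0.186), 'rz': np.float64(-0.0)} t 0.1
```

Call:
play_rows(motion=[{"x":0.876,"y":0.273,"z":0.186},{"x":0.876,"y":0.273,"z":0.186},{"x":0.876,"y":0.273,"z":0.186},{"x":0.876,"y":0.273,"z":0.186},{"x":0.876,"y":0.273,"z":0.186},{"x":0.876,"y":0.273,"z":0.186},{"x":0.876,"y":0.273,"z":0.186},{"x":0.876,"y":0.273,"z":0.186},{"x":0.876,"y":0.273,"z":0.186},{"x":0.876,"y":0.273,"z":0.186},{"x":0.876,"y":0.273,"z":0.186},{"x":0.876,"y":0.273,"z":0.186},{"x":0}], fingers=1)

```text
$.motion[0]: bad value
```

```bash
python3 - <<'E'
from h import *
o=ctrl.get_obs();W=cal("wrist");im=cams.snapshot("wrist");print(o["tool_pos"],o["orientation"],o["clock"])
cv2.imwrite("pics/wA_raw.png",im)
c=np.array([.478,.438,0]);a=np.linspace(0,2*np.pi,60)
for r,z in((.028,0),(.031,.06)):
    P=c+np.c_[r*np.cos(a),r*np.sin(a),a*0+z]
    for u in proj(W,P): cv2.circle(im,tuple(int(q) for q in u.round()),1,(0,0,255),-1)
cv2.imwrite("pics/wA.png",im)
E
```

```text
[0.27002759 0.61817407 0.22571093] [ 1.79913597e+02 -8.00545969e-03 -2.36027010e+01] 0.1
```

View pics/wA.png

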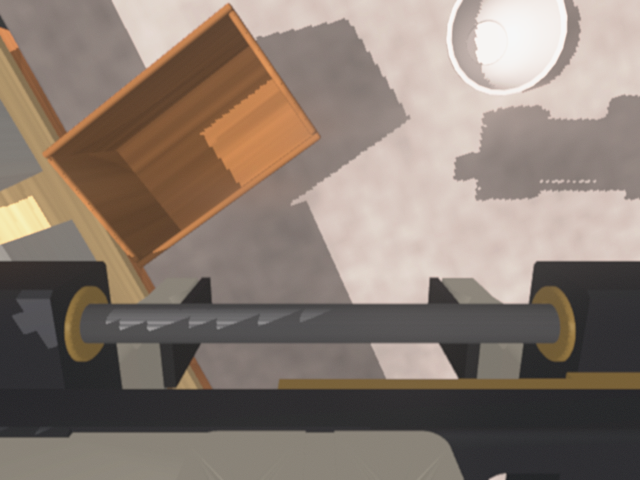

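The move was refused, probably because every key is needed, so the arm has not moved. This picture from the start pose shows that the gripper hides everything below row ~260. Objects must therefore be viewed about 0.1 m ahead along tool +x.

```bash
python3 -c "
from h import *
c=np.array([.478,.438]);a=np.radians(-23.6);q=c-.1*np.array([np.cos(a),np.sin(a)])
plan(q[0],q[1],.17)"
```

```text
pos [0.2701 0.6182 0.2258] yaw -23.6 tilt [ 1.7993e+02 -1.0000e-02] | rows 9 {'x': np.float64(0.723), 'y': np.float64(0.364), 'z': np.float64(0.248), 'rz': np.float64(-0.0)} t 0.15
```

Call:
play_rows(motion=[{"x":0.72,"y":0.36,"z":0.25,"rx":0,"ry":0,"rz":0},{"x":0.72,"y":0.36,"z":0.25,"rx":0,"ry":0,"rz":0},{"x":0.72,"y":0.36,"z":0.25,"rx":0,"ry":0,"rz":0},{"x":0.72,"y":0.36,"z":0.25,"rx":0,"ry":0,"rz":0},{"x":0.72,"y":0.36,"z":0.25,"rx":0,"ry":0,"rz":0},{"x":0.72,"y":0.36,"z":0.25,"rx":0,"ry":0,"rz":0},{"x":0.72,"y":0.36,"z":0.25,"rx":0,"ry":0,"rz":0},{"x":0.72,"y":0.36,"z":0.25,"rx":0,"ry":0,"rz":0},{"x":0.72,"y":0.36,"z":0.25,"rx":0,"ry":0,"rz":0},{"x":0,"y":0,"z":0,"rx":0,"ry":0,"rz":0}], fingers=1)

```text
clock: 1.4
tool_pos: [0.3871, 0.4779, 0.1697]
orientation: [179.9, 0.0, -23.7]
force: [0.0, 0.1, -0.1]
opening: 0.0875
gripper_force: 0.0
```

```bash
cat >> h.py <<'E'
def look(name,circs,extra=None):
    "wrist picture, drawing circles (x,y,z,r)"
    o=ctrl.get_obs();W=cal("wrist");im=cams.snapshot("wrist");print(o["tool_pos"].round(4),o["orientation"].round(2),o["clock"])
    cv2.imwrite(f"pics/{name}_raw.png",im);np.savez(f"pics/{name}.npz",**W)
    a=np.linspace(0,2*np.pi,60)
    for x,y,z,r in circs:
        for u in proj(W,np.c_[x+r*np.cos(a),y+r*np.sin(a),a*0+z]): cv2.circle(im,tuple(int(q) for q in u.round()),1,(0,0,255),-1)
    cv2.imwrite(f"pics/{name}.png",im)
E
python3 -c "
from h import *
look('wA1',[(.478,.438,0,.028),(.478,.438,.06,.031),(.415,.276,0,.028),(.415,.276,.07,.029)])"
```

```text
[0.3871 0.4779 0.1697] [179.94   0.   -23.69] 1.4
```

View pics/wA1.png

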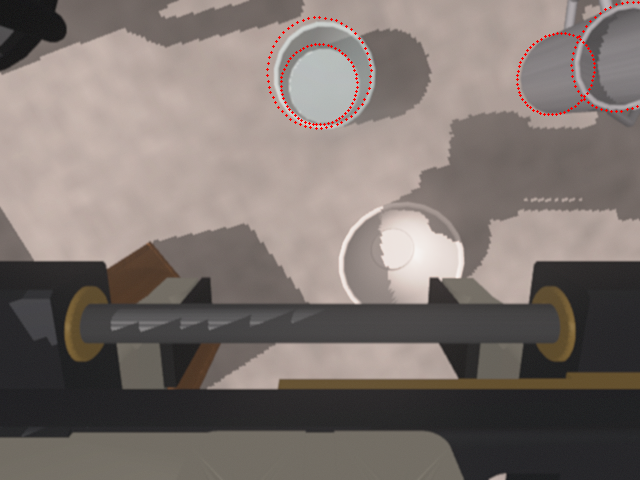

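The wrist view shows cup A's rim at columns 275–375 and rows 21–127, with its foot near (322,85). The predicted circles sit within ~3 px (2 mm), so I take the cup at (0.477, 0.436). The jug's foot prediction at (556,74) fits too. Next is the grasp.

```bash
cat >> h.py <<'E'
def chain(*wp):
    "waypoints (x,y,z[,yaw]) one after the other, each as identical rows"
    o=ctrl.get_obs();p=np.array(o["tool_pos"]);y0=o["orientation"][2]
    print("pos",p.round(4),"ori",o["orientation"].round(2),"t",round(o["clock"],2))
    for w in wp:
        yaw=w[3] if len(w)>3 else y0
        dy=(yaw-y0+180)%360-180;d=np.array(w[:3])-p
        n=int(max(np.ceil(np.linalg.norm(d)/.0245),np.ceil(abs(dy)/4),1))
        A=sum(Rn.from_euler("xyz",[180,0,y0+dy*k/n],degrees=True).as_matrix() for k in range(n))
        s=np.linalg.solve(A,d)/.025
        print(n,"x",*["%.2f"%v for v in s],"rz %.3f"%(-dy/n/4)); p=np.array(w[:3]);y0=yaw
E
python3 -c "
from h import *
chain((.477,.436,.1),(.477,.436,.02))"
```

```text
pos [0.3869 0.4788 0.1701] ori [179.98  -0.   -23.66] t 1.45
5 x 0.80 0.02 0.56 rz -0.000
4 x 0.00 -0.00 0.80 rz -0.000
```

Call:
play_rows(motion=[{"x":0.8,"y":0.02,"z":0.56,"rx":0,"ry":0,"rz":0},{"x":0.8,"y":0.02,"z":0.56,"rx":0,"ry":0,"rz":0},{"x":0.8,"y":0.02,"z":0.56,"rx":0,"ry":0,"rz":0},{"x":0.8,"y":0.02,"z":0.56,"rx":0,"ry":0,"rz":0},{"x":0.8,"y":0.02,"z":0.56,"rx":0,"ry":0,"rz":0},{"x":0,"y":0,"z":0,"rx":0,"ry":0,"rz":0},{"x":0,"y":0,"z":0.8,"rx":0,"ry":0,"rz":0},{"x":0,"y":0,"z":0.8,"rx":0,"ry":0,"rz":0},{"x":0,"y":0,"z":0.8,"rx":0,"ry":0,"rz":0},{"x":0,"y":0,"z":0.8,"rx":0,"ry":0,"rz":0},{"x":0,"y":0,"z":0,"rx":0,"ry":0,"rz":0}])

```text
clock: 2.82
tool_pos: [0.4762, 0.4365, 0.0191]
orientation: [179.9, 0.0, -23.6]
force: [0.4, -0.0, -0.5]
opening: 0.0872
gripper_force: 0.0
```

Call:
play_rows(motion=[{"x":0,"y":0,"z":0,"rx":0,"ry":0,"rz":0},{"x":0,"y":0,"z":0,"rx":0,"ry":0,"rz":0},{"x":0,"y":0,"z":0,"rx":0,"ry":0,"rz":0},{"x":0,"y":0,"z":0,"rx":0,"ry":0,"rz":0},{"x":0,"y":0,"z":0,"rx":0,"ry":0,"rz":0},{"x":0,"y":0,"z":0,"rx":0,"ry":0,"rz":0}], fingers=-1)

```text
clock: 3.58
tool_pos: [0.477, 0.4372, 0.0211]
orientation: [-180.0, -0.0, -23.6]
force: [-2.0, -1.8, 6.0]
opening: 0.0615
gripper_force: 30.0
```

```bash
python3 -c "
from h import *
chain((.477,.436,.12),(.518,.046,.12),(.518,.046,.030))
cv2.imwrite('pics/topg.png',cams.snapshot('top'))
T=cal('top');print(proj(T,[.518,.046,.008]),proj(T,[.637,-.079,.008]))
# mats refine
im=cv2.imread('pics/top0.png').astype(int);b,g,r=im[...,0],im[...,1],im[...,2]
m=((r-b)>40).astype('uint8')
n,l,s,c=cv2.connectedComponentsWithStats(m)
for i in range(1,n):
    if 400<s[i,4]<2500 and 240<c[i,0]<350 and 160<c[i,1]<270: print(s[i],c[i],atz(T,c[i],.008).round(4))
"
```

```text
pos [0.477  0.4372 0.0211] ori [-1.7997e+02 -1.0000e-02 -2.3590e+01] t 3.58
5 x 0.00 0.01 -0.79 rz -0.000
17 x 0.46 0.80 0.00 rz -0.000
4 x 0.00 -0.00 0.90 rz -0.000
[[272.38626199 239.56870691]] [[322.28343161 192.79527144]]
[259 178  31  30 898] [273.95991091 192.31403118] [0.6386 0.0432 0.008 ]
[306 178  32  32 782] [321.39130435 193.51278772] [ 0.6352 -0.0767  0.008 ]
[308 220  25  42 988] [320.06072874 240.52935223] [ 0.5152 -0.073   0.008 ]
[256 224  33  32 807] [272.22800496 239.24535316] [0.5188 0.0464 0.008 ]
```

The grip is firm: opening 61.5 mm, which is the cup's width. A fit to the four mats gives sq (.6386,.0432), r1 (.6352,-.0768), r2 (.5186,.0466) and oblong (.5152,-.0734), with the tray turned -1.6°. The 120 mm spacing checks out. Now I lift and carry to round mat 2.

Call:
play_rows(motion=[{"x":0,"y":0,"z":-0.8,"rx":0,"ry":0,"rz":0},{"x":0,"y":0,"z":-0.8,"rx":0,"ry":0,"rz":0},{"x":0,"y":0,"z":-0.8,"rx":0,"ry":0,"rz":0},{"x":0,"y":0,"z":-0.8,"rx":0,"ry":0,"rz":0},{"x":0,"y":0,"z":-0.8,"rx":0,"ry":0,"rz":0},{"x":0,"y":0,"z":0,"rx":0,"ry":0,"rz":0}])

```text
clock: 4.38
tool_pos: [0.4774, 0.438, 0.1217]
orientation: [-179.8, -0.0, -23.6]
force: [0.6, 0.9, -1.5]
opening: 0.0613
gripper_force: 30.0
```

Call:
play_rows(motion=[{"x":0.46,"y":0.8,"z":0,"rx":0,"ry":0,"rz":0},{"x":0.46,"y":0.8,"z":0,"rx":0,"ry":0,"rz":0},{"x":0.46,"y":0.8,"z":0,"rx":0,"ry":0,"rz":0},{"x":0.46,"y":0.8,"z":0,"rx":0,"ry":0,"rz":0},{"x":0.46,"y":0.8,"z":0,"rx":0,"ry":0,"rz":0},{"x":0.46,"y":0.8,"z":0,"rx":0,"ry":0,"rz":0},{"x":0.46,"y":0.8,"z":0,"rx":0,"ry":0,"rz":0},{"x":0.46,"y":0.8,"z":0,"rx":0,"ry":0,"rz":0},{"x":0.46,"y":0.8,"z":0,"rx":0,"ry":0,"rz":0},{"x":0.46,"y":0.8,"z":0,"rx":0,"ry":0,"rz":0},{"x":0.46,"y":0.8,"z":0,"rx":0,"ry":0,"rz":0},{"x":0.46,"y":0.8,"z":0,"rx":0,"ry":0,"rz":0},{"x":0.46,"y":0.8,"z":0,"rx":0,"ry":0,"rz":0},{"x":0.46,"y":0.8,"z":0,"rx":0,"ry":0,"rz":0},{"x":0.46,"y":0.8,"z":0,"rx":0,"ry":0,"rz":0},{"x":0.46,"y":0.8,"z":0,"rx":0,"ry":0,"rz":0},{"x":0.46,"y":0.8,"z":0,"rx":0,"ry":0,"rz":0},{"x":0,"y":0,"z":0,"rx":0,"ry":0,"rz":0},{"x":0,"y":0,"z":0,"rx":0,"ry":0,"rz":0}])

```text
clock: 6.75
tool_pos: [0.52, 0.0471, 0.1203]
orientation: [-180.0, -0.0, -23.6]
force: [0.0, -0.2, -2.6]
opening: 0.0616
gripper_force: 30.0
```

```bash
python3 -c "
from h import *
chain((.5186,.0466,.08),(.5186,.0466,.036))"
```

```text
pos [0.52   0.0471 0.1203] ori [-179.99   -0.    -23.63] t 6.75
2 x -0.02 0.02 0.81 rz -0.000
2 x 0.00 -0.00 0.88 rz -0.000
```

Call:
play_rows(motion=[{"x":-0.02,"y":0.02,"z":0.8,"rx":0,"ry":0,"rz":0},{"x":-0.02,"y":0.02,"z":0.8,"rx":0,"ry":0,"rz":0},{"x":0,"y":0,"z":0.8,"rx":0,"ry":0,"rz":0},{"x":0,"y":0,"z":0.8,"rx":0,"ry":0,"rz":0},{"x":0,"y":0,"z":0.2,"rx":0,"ry":0,"rz":0},{"x":0,"y":0,"z":0,"rx":0,"ry":0,"rz":0}])

```text
clock: 7.5
tool_pos: [0.5187, 0.0471, 0.0354]
orientation: [180.0, 0.0, -23.5]
force: [-0.3, 0.1, -0.5]
opening: 0.0611
gripper_force: 30.0
```

Call:
play_rows(motion=[{"x":0,"y":0,"z":0.06,"rx":0,"ry":0,"rz":0},{"x":0,"y":0,"z":0.06,"rx":0,"ry":0,"rz":0},{"x":0,"y":0,"z":0,"rx":0,"ry":0,"rz":0}])

```text
clock: 7.88
tool_pos: [0.5187, 0.0468, 0.0326]
orientation: [-180.0, -0.0, -23.6]
force: [-0.2, -1.2, -1.2]
opening: 0.0612
gripper_force: 30.0
```

Call:
play_rows(motion=[{"x":0,"y":0,"z":0.06,"rx":0,"ry":0,"rz":0},{"x":0,"y":0,"z":0.04,"rx":0,"ry":0,"rz":0},{"x":0,"y":0,"z":0,"rx":0,"ry":0,"rz":0}])

```text
clock: 8.25
tool_pos: [0.5185, 0.0468, 0.0297]
orientation: [180.0, 0.0, -23.6]
force: [-0.1, -0.5, -2.2]
opening: 0.0611
gripper_force: 30.0
```

Call:
play_rows(motion=[{"x":0,"y":0,"z":0.05,"rx":0,"ry":0,"rz":0},{"x":0,"y":0,"z":0,"rx":0,"ry":0,"rz":0}])

```text
clock: 8.5
tool_pos: [0.5187, 0.0468, 0.0291]
orientation: [-180.0, -0.0, -23.6]
force: [-2.8, 0.3, 5.5]
opening: 0.0614
gripper_force: 30.0
```

The cup is on the mat: the force changed by about +7 N at TCP z 29 mm, 8 mm above the grasp height as expected. I release it and rise.

Call:
play_rows(motion=[{"x":0,"y":0,"z":0,"rx":0,"ry":0,"rz":0},{"x":0,"y":0,"z":0,"rx":0,"ry":0,"rz":0},{"x":0,"y":0,"z":0,"rx":0,"ry":0,"rz":0},{"x":0,"y":0,"z":-0.4,"rx":0,"ry":0,"rz":0},{"x":0,"y":0,"z":-0.8,"rx":0,"ry":0,"rz":0},{"x":0,"y":0,"z":-0.9,"rx":0,"ry":0,"rz":0},{"x":0,"y":0,"z":-0.9,"rx":0,"ry":0,"rz":0},{"x":0,"y":0,"z":-0.9,"rx":0,"ry":0,"rz":0},{"x":0,"y":0,"z":-0.9,"rx":0,"ry":0,"rz":0},{"x":0,"y":0,"z":-0.9,"rx":0,"ry":0,"rz":0}], fingers=1)

```text
clock: 9.75
tool_pos: [0.5186, 0.0468, 0.1726]
orientation: [-180.0, -0.0, -23.6]
force: [-0.9, 0.9, 0.6]
opening: 0.0875
gripper_force: 0.0
```

```bash
python3 -c "
from h import *
chain((.416,-.349,.19,-50))"
```

```text
pos [0.5186 0.0468 0.1726] ori [-1.7997e+02 -3.0000e-02 -2.3590e+01] t 9.75
17 x 0.36 0.90 -0.04 rz 0.388
```

Call:
play_rows(motion=[{"x":0.36,"y":0.9,"z":-0.04,"rx":0,"ry":0,"rz":0.39},{"x":0.36,"y":0.9,"z":-0.04,"rx":0,"ry":0,"rz":0.39},{"x":0.36,"y":0.9,"z":-0.04,"rx":0,"ry":0,"rz":0.39},{"x":0.36,"y":0.9,"z":-0.04,"rx":0,"ry":0,"rz":0.39},{"x":0.36,"y":0.9,"z":-0.04,"rx":0,"ry":0,"rz":0.39},{"x":0.36,"y":0.9,"z":-0.04,"rx":0,"ry":0,"rz":0.39},{"x":0.36,"y":0.9,"z":-0.04,"rx":0,"ry":0,"rz":0.39},{"x":0.36,"y":0.9,"z":-0.04,"rx":0,"ry":0,"rz":0.39},{"x":0.36,"y":0.9,"z":-0.04,"rx":0,"ry":0,"rz":0.39},{"x":0.36,"y":0.9,"z":-0.04,"rx":0,"ry":0,"rz":0.39},{"x":0.36,"y":0.9,"z":-0.04,"rx":0,"ry":0,"rz":0.39},{"x":0.36,"y":0.9,"z":-0.04,"rx":0,"ry":0,"rz":0.39},{"x":0.36,"y":0.9,"z":-0.04,"rx":0,"ry":0,"rz":0.39},{"x":0.36,"y":0.9,"z":-0.04,"rx":0,"ry":0,"rz":0.39},{"x":0.36,"y":0.9,"z":-0.04,"rx":0,"ry":0,"rz":0.39},{"x":0.36,"y":0.9,"z":-0.04,"rx":0,"ry":0,"rz":0.39},{"x":0.36,"y":0.9,"z":-0.04,"rx":0,"ry":0,"rz":0.39},{"x":0,"y":0,"z":0,"rx":0,"ry":0,"rz":0},{"x":0,"y":0,"z":0,"rx":0,"ry":0,"rz":0}])

```text
clock: 12.12
tool_pos: [0.418, -0.3487, 0.1884]
orientation: [-180.0, -0.0, -50.1]
force: [-0.5, 0.6, -0.4]
opening: 0.0878
gripper_force: 0.0
```

```bash
python3 -c "
from h import *
look('wB1',[(.48,-.426,0,.028),(.48,-.426,.06,.031),(.563,-.278,0,.028)])
chain((.48,-.426,.1,-50),(.48,-.426,.02,-50))"
```

```text
[ 0.418  -0.3487  0.1884] [-1.7998e+02 -2.0000e-02 -5.0120e+01] 12.125
pos [ 0.4181 -0.3485  0.1884] ori [-1.7999e+02 -1.0000e-02 -5.0090e+01] t 12.18
6 x 0.66 0.02 0.59 rz -0.004
4 x 0.00 -0.00 0.80 rz 0.000
```

View pics/wB1.png

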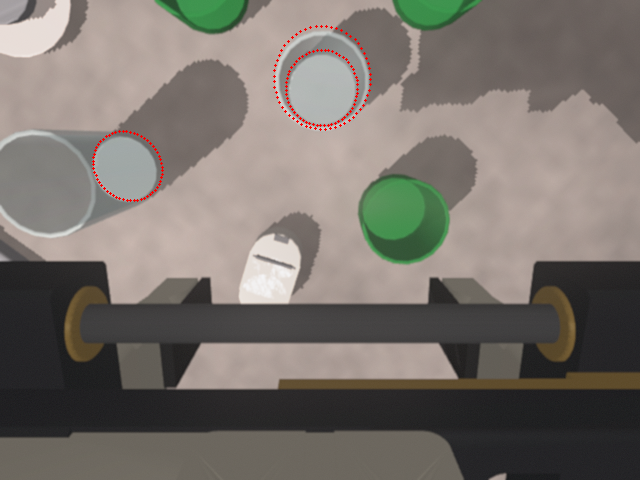

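The clear short cup B stands at (322,82) under its predicted circles within 1–2 px. The green cups at (403,220), (210,0) and (435,0), the tall glass foot at (128,167) and the sweet box at (270,270) are all clear of the finger line. Grasping now.

Call:
play_rows(motion=[{"x":0.66,"y":0.02,"z":0.59,"rx":0,"ry":0,"rz":0},{"x":0.66,"y":0.02,"z":0.59,"rx":0,"ry":0,"rz":0},{"x":0.66,"y":0.02,"z":0.59,"rx":0,"ry":0,"rz":0},{"x":0.66,"y":0.02,"z":0.59,"rx":0,"ry":0,"rz":0},{"x":0.66,"y":0.02,"z":0.59,"rx":0,"ry":0,"rz":0},{"x":0.66,"y":0.02,"z":0.59,"rx":0,"ry":0,"rz":0},{"x":0,"y":0,"z":0,"rx":0,"ry":0,"rz":0},{"x":0,"y":0,"z":0.8,"rx":0,"ry":0,"rz":0},{"x":0,"y":0,"z":0.8,"rx":0,"ry":0,"rz":0},{"x":0,"y":0,"z":0.8,"rx":0,"ry":0,"rz":0},{"x":0,"y":0,"z":0.8,"rx":0,"ry":0,"rz":0},{"x":0,"y":0,"z":0,"rx":0,"ry":0,"rz":0}])

```text
clock: 13.68
tool_pos: [0.4784, -0.4256, 0.0189]
orientation: [180.0, 0.1, -50.1]
force: [-0.0, -0.3, 0.1]
opening: 0.0875
gripper_force: 0.0
```

Call:
play_rows(motion=[{"x":0,"y":0,"z":0,"rx":0,"ry":0,"rz":0},{"x":0,"y":0,"z":0,"rx":0,"ry":0,"rz":0},{"x":0,"y":0,"z":0,"rx":0,"ry":0,"rz":0},{"x":0,"y":0,"z":0,"rx":0,"ry":0,"rz":0},{"x":0,"y":0,"z":0,"rx":0,"ry":0,"rz":0},{"x":0,"y":0,"z":0,"rx":0,"ry":0,"rz":0}], fingers=-1)

```text
clock: 14.42
tool_pos: [0.4797, -0.427, 0.0205]
orientation: [-180.0, -0.1, -50.1]
force: [-1.2, 1.8, 5.8]
opening: 0.0616
gripper_force: 30.0
```

```bash
python3 -c "
from h import *
chain((.48,-.426,.17),(.6352,-.0768,.15))"
```

```text
pos [ 0.4797 -0.427   0.0205] ori [-1.7997e+02 -7.0000e-02 -5.0100e+01] t 14.43
7 x -0.00 -0.00 -0.85 rz -0.000
16 x -0.42 -0.86 0.05 rz -0.000
```

Call:
play_rows(motion=[{"x":0,"y":0,"z":-0.85,"rx":0,"ry":0,"rz":0},{"x":0,"y":0,"z":-0.85,"rx":0,"ry":0,"rz":0},{"x":0,"y":0,"z":-0.85,"rx":0,"ry":0,"rz":0},{"x":0,"y":0,"z":-0.85,"rx":0,"ry":0,"rz":0},{"x":0,"y":0,"z":-0.85,"rx":0,"ry":0,"rz":0},{"x":0,"y":0,"z":-0.85,"rx":0,"ry":0,"rz":0},{"x":0,"y":0,"z":-0.85,"rx":0,"ry":0,"rz":0},{"x":0,"y":0,"z":0,"rx":0,"ry":0,"rz":0}])

```text
clock: 15.42
tool_pos: [0.4797, -0.4272, 0.1697]
orientation: [-179.9, -0.1, -50.1]
force: [0.2, -0.2, -0.7]
opening: 0.0613
gripper_force: 30.0
```

Call:
play_rows(motion=[{"x":-0.42,"y":-0.86,"z":0.05,"rx":0,"ry":0,"rz":0},{"x":-0.42,"y":-0.86,"z":0.05,"rx":0,"ry":0,"rz":0},{"x":-0.42,"y":-0.86,"z":0.05,"rx":0,"ry":0,"rz":0},{"x":-0.42,"y":-0.86,"z":0.05,"rx":0,"ry":0,"rz":0},{"x":-0.42,"y":-0.86,"z":0.05,"rx":0,"ry":0,"rz":0},{"x":-0.42,"y":-0.86,"z":0.05,"rx":0,"ry":0,"rz":0},{"x":-0.42,"y":-0.86,"z":0.05,"rx":0,"ry":0,"rz":0},{"x":-0.42,"y":-0.86,"z":0.05,"rx":0,"ry":0,"rz":0},{"x":-0.42,"y":-0.86,"z":0.05,"rx":0,"ry":0,"rz":0},{"x":-0.42,"y":-0.86,"z":0.05,"rx":0,"ry":0,"rz":0},{"x":-0.42,"y":-0.86,"z":0.05,"rx":0,"ry":0,"rz":0},{"x":-0.42,"y":-0.86,"z":0.05,"rx":0,"ry":0,"rz":0},{"x":-0.42,"y":-0.86,"z":0.05,"rx":0,"ry":0,"rz":0},{"x":-0.42,"y":-0.86,"z":0.05,"rx":0,"ry":0,"rz":0},{"x":-0.42,"y":-0.86,"z":0.05,"rx":0,"ry":0,"rz":0},{"x":-0.42,"y":-0.86,"z":0.05,"rx":0,"ry":0,"rz":0},{"x":0,"y":0,"z":0,"rx":0,"ry":0,"rz":0},{"x":0,"y":0,"z":0,"rx":0,"ry":0,"rz":0}])

```text
clock: 17.68
tool_pos: [0.6354, -0.077, 0.1482]
orientation: [180.0, 0.0, -50.1]
force: [-0.5, 0.2, -0.9]
opening: 0.0615
gripper_force: 30.0
```

```bash
python3 -c "
from h import *
chain((.6352,-.0768,.04),(.6352,-.0768,.031))"
```

```text
pos [ 0.6354 -0.077   0.1482] ori [ 1.7998e+02  1.0000e-02 -5.0090e+01] t 17.68
5 x -0.00 0.00 0.87 rz -0.000
1 x -0.00 -0.00 0.36 rz -0.000
```

Call:
play_rows(motion=[{"x":0,"y":0,"z":0.87,"rx":0,"ry":0,"rz":0},{"x":0,"y":0,"z":0.87,"rx":0,"ry":0,"rz":0},{"x":0,"y":0,"z":0.87,"rx":0,"ry":0,"rz":0},{"x":0,"y":0,"z":0.87,"rx":0,"ry":0,"rz":0},{"x":0,"y":0,"z":0.87,"rx":0,"ry":0,"rz":0},{"x":0,"y":0,"z":0.18,"rx":0,"ry":0,"rz":0},{"x":0,"y":0,"z":0.08,"rx":0,"ry":0,"rz":0},{"x":0,"y":0,"z":0.06,"rx":0,"ry":0,"rz":0},{"x":0,"y":0,"z":0,"rx":0,"ry":0,"rz":0}])

```text
clock: 18.8
tool_pos: [0.6357, -0.0772, 0.0323]
orientation: [-179.9, -0.0, -50.1]
force: [0.6, 0.5, -1.6]
opening: 0.0613
gripper_force: 30.0
```

Call:
play_rows(motion=[{"x":0,"y":0,"z":0.06,"rx":0,"ry":0,"rz":0},{"x":0,"y":0,"z":0,"rx":0,"ry":0,"rz":0}])

```text
clock: 19.05
tool_pos: [0.6353, -0.0773, 0.0301]
orientation: [-180.0, -0.0, -50.1]
force: [-0.7, 1.0, -1.2]
opening: 0.0614
gripper_force: 30.0
```

Call:
play_rows(motion=[{"x":0,"y":0,"z":0.06,"rx":0,"ry":0,"rz":0},{"x":0,"y":0,"z":0,"rx":0,"ry":0,"rz":0}])

```text
clock: 19.3
tool_pos: [0.6354, -0.0772, 0.0285]
orientation: [-180.0, -0.0, -50.1]
force: [0.5, 0.4, -0.8]
opening: 0.0612
gripper_force: 30.0
```

Call:
play_rows(motion=[{"x":0,"y":0,"z":0.04,"rx":0,"ry":0,"rz":0},{"x":0,"y":0,"z":0,"rx":0,"ry":0,"rz":0}])

```text
clock: 19.55
tool_pos: [0.6355, -0.0773, 0.0285]
orientation: [-180.0, -0.0, -50.1]
force: [-2.6, -0.0, 6.9]
opening: 0.0613
gripper_force: 30.0
```

Call:
play_rows(motion=[{"x":0,"y":0,"z":0,"rx":0,"ry":0,"rz":0},{"x":0,"y":0,"z":0,"rx":0,"ry":0,"rz":0},{"x":0,"y":0,"z":0,"rx":0,"ry":0,"rz":0},{"x":0,"y":0,"z":-0.4,"rx":0,"ry":0,"rz":0},{"x":0,"y":0,"z":-0.8,"rx":0,"ry":0,"rz":0},{"x":0,"y":0,"z":-0.9,"rx":0,"ry":0,"rz":0},{"x":0,"y":0,"z":-0.9,"rx":0,"ry":0,"rz":0},{"x":0,"y":0,"z":-0.9,"rx":0,"ry":0,"rz":0},{"x":0,"y":0,"z":-0.9,"rx":0,"ry":0,"rz":0},{"x":0,"y":0,"z":-0.9,"rx":0,"ry":0,"rz":0}], fingers=1)

```text
clock: 20.8
tool_pos: [0.6354, -0.0773, 0.1716]
orientation: [-180.0, -0.0, -50.1]
force: [0.2, 0.0, -0.9]
opening: 0.0876
gripper_force: 0.0
```

```bash
python3 -c "
from h import *
chain((.32,.308,.19,-18.6))"
```

```text
pos [ 0.6354 -0.0773  0.1716] ori [-1.7997e+02 -2.0000e-02 -5.0110e+01] t 20.8
21 x -0.93 -0.26 -0.03 rz -0.375
```

Call:
play_rows(motion=[{"x":-0.93,"y":-0.26,"z":-0.03,"rx":0,"ry":0,"rz":-0.375},{"x":-0.93,"y":-0.26,"z":-0.03,"rx":0,"ry":0,"rz":-0.375},{"x":-0.93,"y":-0.26,"z":-0.03,"rx":0,"ry":0,"rz":-0.375},{"x":-0.93,"y":-0.26,"z":-0.03,"rx":0,"ry":0,"rz":-0.375},{"x":-0.93,"y":-0.26,"z":-0.03,"rx":0,"ry":0,"rz":-0.375},{"x":-0.93,"y":-0.26,"z":-0.03,"rx":0,"ry":0,"rz":-0.375},{"x":-0.93,"y":-0.26,"z":-0.03,"rx":0,"ry":0,"rz":-0.375},{"x":-0.93,"y":-0.26,"z":-0.03,"rx":0,"ry":0,"rz":-0.375},{"x":-0.93,"y":-0.26,"z":-0.03,"rx":0,"ry":0,"rz":-0.375},{"x":-0.93,"y":-0.26,"z":-0.03,"rx":0,"ry":0,"rz":-0.375},{"x":-0.93,"y":-0.26,"z":-0.03,"rx":0,"ry":0,"rz":-0.375},{"x":-0.93,"y":-0.26,"z":-0.03,"rx":0,"ry":0,"rz":-0.375},{"x":-0.93,"y":-0.26,"z":-0.03,"rx":0,"ry":0,"rz":-0.375},{"x":-0.93,"y":-0.26,"z":-0.03,"rx":0,"ry":0,"rz":-0.375},{"x":-0.93,"y":-0.26,"z":-0.03,"rx":0,"ry":0,"rz":-0.375},{"x":-0.93,"y":-0.26,"z":-0.03,"rx":0,"ry":0,"rz":-0.375},{"x":-0.93,"y":-0.26,"z":-0.03,"rx":0,"ry":0,"rz":-0.375},{"x":-0.93,"y":-0.26,"z":-0.03,"rx":0,"ry":0,"rz":-0.375},{"x":-0.93,"y":-0.26,"z":-0.03,"rx":0,"ry":0,"rz":-0.375},{"x":-0.93,"y":-0.26,"z":-0.03,"rx":0,"ry":0,"rz":-0.375}])

```text
clock: 23.3
tool_pos: [0.3376, 0.2967, 0.1859]
orientation: [-179.9, -0.0, -20.1]
force: [0.2, 0.4, -0.2]
opening: 0.0879
gripper_force: 0.0
```

Call:
play_rows(motion=[{"x":-0.93,"y":-0.26,"z":-0.03,"rx":0,"ry":0,"rz":-0.375},{"x":0,"y":0,"z":0,"rx":0,"ry":0,"rz":0},{"x":0,"y":0,"z":0,"rx":0,"ry":0,"rz":0}])

```text
clock: 23.68
tool_pos: [0.3186, 0.3103, 0.1863]
orientation: [-180.0, -0.0, -18.6]
force: [0.0, -0.4, 0.1]
opening: 0.0876
gripper_force: 0.0
```

```bash
python3 -c "
from h import *
look('wJ1',[(.415,.276,0,.028),(.415,.276,.07,.029)])
chain((.415,.276,.11,-18.6),(.415,.276,.028,-18.6))"
```

```text
[0.3186 0.3103 0.1863] [-1.7996e+02 -1.0000e-02 -1.8600e+01] 23.675
pos [0.3188 0.3101 0.1861] ori [-179.98   -0.    -18.63] t 23.73
6 x 0.68 0.01 0.51 rz -0.001
4 x 0.00 -0.00 0.82 rz -0.000
```

View pics/wJ1.png

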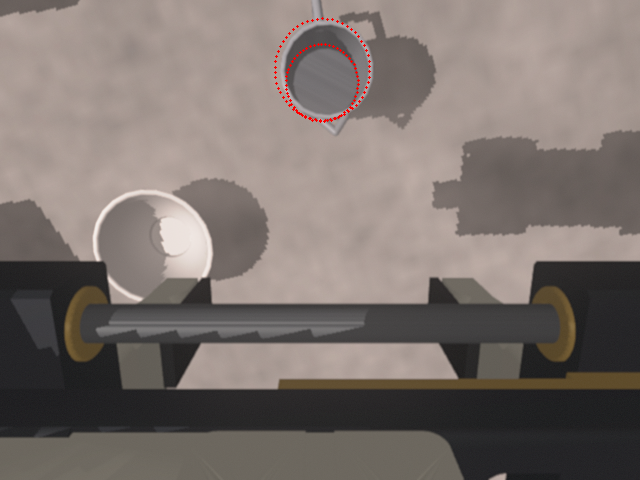

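```bash
python3 -c "
from h import *
W=dict(np.load('pics/wJ1.npz'))
l=atz(W,(337,132),.068);c=atz(W,(324,73),.07);h=atz(W,(318,8),.056)
print(l,c,h);
for a,b in((l,h),(c,h),(l,c)): d=b-a;print(np.degrees(np.arctan2(d[1],d[0])),np.hypot(*d[:2]))
chain((.4137,.2767,.11,-10),(.4137,.2767,.028,-10))"
```

```text
[0.37728466 0.27858933 0.068     ] [0.41318396 0.27538536 0.07      ] [0.45199945 0.26623246 0.056     ]
-9.39098640558107 0.07572972807121936
-13.268273433171876 0.03988003606623068
-5.100078637148347 0.036041995934032865
pos [0.3188 0.3101 0.1861] ori [-179.98   -0.    -18.63] t 23.73
6 x 0.67 0.05 0.51 rz -0.360
4 x 0.00 -0.00 0.82 rz 0.000
```

The wrist picture shows the jug rim at columns 277–371 and rows 24–122, the lip at (337,132) and the handle at (318,8). That puts the centre at about (.4135,.276) with the handle at about -10°, so I grip with yaw -10.

Call:
play_rows(motion=[{"x":0.67,"y":0.05,"z":0.51,"rx":0,"ry":0,"rz":-0.36},{"x":0.67,"y":0.05,"z":0.51,"rx":0,"ry":0,"rz":-0.36},{"x":0.67,"y":0.05,"z":0.51,"rx":0,"ry":0,"rz":-0.36},{"x":0.67,"y":0.05,"z":0.51,"rx":0,"ry":0,"rz":-0.36},{"x":0.67,"y":0.05,"z":0.51,"rx":0,"ry":0,"rz":-0.36},{"x":0.67,"y":0.05,"z":0.51,"rx":0,"ry":0,"rz":-0.36},{"x":0,"y":0,"z":0,"rx":0,"ry":0,"rz":0},{"x":0,"y":0,"z":0.82,"rx":0,"ry":0,"rz":0},{"x":0,"y":0,"z":0.82,"rx":0,"ry":0,"rz":0},{"x":0,"y":0,"z":0.82,"rx":0,"ry":0,"rz":0},{"x":0,"y":0,"z":0.82,"rx":0,"ry":0,"rz":0},{"x":0,"y":0,"z":0,"rx":0,"ry":0,"rz":0}])

```text
clock: 25.22
tool_pos: [0.4129, 0.2762, 0.0267]
orientation: [179.9, 0.1, -10.0]
force: [0.6, 0.4, 1.3]
opening: 0.0876
gripper_force: 0.0
```

Call:
play_rows(motion=[{"x":0,"y":0,"z":0,"rx":0,"ry":0,"rz":0},{"x":0,"y":0,"z":0,"rx":0,"ry":0,"rz":0},{"x":0,"y":0,"z":0,"rx":0,"ry":0,"rz":0},{"x":0,"y":0,"z":0,"rx":0,"ry":0,"rz":0},{"x":0,"y":0,"z":0,"rx":0,"ry":0,"rz":0},{"x":0,"y":0,"z":0,"rx":0,"ry":0,"rz":0}], fingers=-1)

```text
clock: 25.98
tool_pos: [0.4136, 0.2768, 0.0277]
orientation: [180.0, -0.0, -10.0]
force: [-0.5, -2.1, 6.2]
opening: 0.0564
gripper_force: 30.0
```

```bash
python3 -c "
from h import *
o=ctrl.get_obs()['tool_pos']
chain((o[0],o[1],.15),(.6386,.0432,.15),(.6386,.0432,.043))"
```

```text
pos [0.4136 0.2768 0.0277] ori [ 1.7999e+02 -1.0000e-02 -9.9700e+00] t 25.98
5 x -0.00 0.00 -0.98 rz -0.000
14 x 0.75 0.55 0.00 rz -0.000
5 x 0.00 -0.00 0.86 rz -0.000
```

Call:
play_rows(motion=[{"x":0,"y":0,"z":-0.98,"rx":0,"ry":0,"rz":0},{"x":0,"y":0,"z":-0.98,"rx":0,"ry":0,"rz":0},{"x":0,"y":0,"z":-0.98,"rx":0,"ry":0,"rz":0},{"x":0,"y":0,"z":-0.98,"rx":0,"ry":0,"rz":0},{"x":0,"y":0,"z":-0.98,"rx":0,"ry":0,"rz":0},{"x":0,"y":0,"z":0,"rx":0,"ry":0,"rz":0}])

```text
clock: 26.72
tool_pos: [0.4142, 0.278, 0.1512]
orientation: [-179.8, -0.1, -10.0]
force: [-0.2, 0.0, -1.5]
opening: 0.0557
gripper_force: 30.0
```

Call:
play_rows(motion=[{"x":0.75,"y":0.55,"z":0,"rx":0,"ry":0,"rz":0},{"x":0.75,"y":0.55,"z":0,"rx":0,"ry":0,"rz":0},{"x":0.75,"y":0.55,"z":0,"rx":0,"ry":0,"rz":0},{"x":0.75,"y":0.55,"z":0,"rx":0,"ry":0,"rz":0},{"x":0.75,"y":0.55,"z":0,"rx":0,"ry":0,"rz":0},{"x":0.75,"y":0.55,"z":0,"rx":0,"ry":0,"rz":0},{"x":0.75,"y":0.55,"z":0,"rx":0,"ry":0,"rz":0},{"x":0.75,"y":0.55,"z":0,"rx":0,"ry":0,"rz":0},{"x":0.75,"y":0.55,"z":0,"rx":0,"ry":0,"rz":0},{"x":0.75,"y":0.55,"z":0,"rx":0,"ry":0,"rz":0},{"x":0.75,"y":0.55,"z":0,"rx":0,"ry":0,"rz":0},{"x":0.75,"y":0.55,"z":0,"rx":0,"ry":0,"rz":0},{"x":0.75,"y":0.55,"z":0,"rx":0,"ry":0,"rz":0},{"x":0.75,"y":0.55,"z":0,"rx":0,"ry":0,"rz":0},{"x":0,"y":0,"z":0,"rx":0,"ry":0,"rz":0},{"x":0,"y":0,"z":0,"rx":0,"ry":0,"rz":0}])

```text
clock: 28.72
tool_pos: [0.6386, 0.0418, 0.1494]
orientation: [180.0, 0.0, -10.0]
force: [-0.6, -0.2, -1.8]
opening: 0.0558
gripper_force: 30.0
```

```bash
python3 -c "
from h import *
chain((.6386,.0432,.043))"
```

```text
pos [0.6386 0.0418 0.1494] ori [ 1.7999e+02  4.0000e-02 -1.0010e+01] t 28.73
5 x -0.00 -0.01 0.85 rz -0.000
```

Call:
play_rows(motion=[{"x":0,"y":-0.01,"z":0.85,"rx":0,"ry":0,"rz":0},{"x":0,"y":-0.01,"z":0.85,"rx":0,"ry":0,"rz":0},{"x":0,"y":-0.01,"z":0.85,"rx":0,"ry":0,"rz":0},{"x":0,"y":-0.01,"z":0.85,"rx":0,"ry":0,"rz":0},{"x":0,"y":-0.01,"z":0.85,"rx":0,"ry":0,"rz":0},{"x":0,"y":0,"z":0.08,"rx":0,"ry":0,"rz":0},{"x":0,"y":0,"z":0.08,"rx":0,"ry":0,"rz":0},{"x":0,"y":0,"z":0,"rx":0,"ry":0,"rz":0}])

```text
clock: 29.72
tool_pos: [0.6395, 0.0435, 0.0405]
orientation: [-180.0, -0.1, -10.0]
force: [0.0, 0.4, -1.7]
opening: 0.0562
gripper_force: 30.0
```

Call:
play_rows(motion=[{"x":0,"y":0,"z":0.08,"rx":0,"ry":0,"rz":0},{"x":0,"y":0,"z":0,"rx":0,"ry":0,"rz":0}])

```text
clock: 29.98
tool_pos: [0.639, 0.0432, 0.0378]
orientation: [-180.0, -0.0, -10.0]
force: [-1.1, 0.4, -1.7]
opening: 0.0561
gripper_force: 30.0
```

Call:
play_rows(motion=[{"x":0,"y":0,"z":0.08,"rx":0,"ry":0,"rz":0},{"x":0,"y":0,"z":0,"rx":0,"ry":0,"rz":0}])

```text
clock: 30.22
tool_pos: [0.6392, 0.0432, 0.0358]
orientation: [-180.0, -0.0, -10.0]
force: [-0.6, -0.7, -0.4]
opening: 0.0558
gripper_force: 30.0
```

Call:
play_rows(motion=[{"x":0,"y":0,"z":0.04,"rx":0,"ry":0,"rz":0},{"x":0,"y":0,"z":0,"rx":0,"ry":0,"rz":0}])

```text
clock: 30.48
tool_pos: [0.6394, 0.0432, 0.0357]
orientation: [-180.0, -0.1, -10.0]
force: [-3.3, -0.7, 6.6]
opening: 0.056
gripper_force: 30.0
```

The jug is down on its mat. I release it, rise and go to the sweet box.

Call:
play_rows(motion=[{"x":0,"y":0,"z":0,"rx":0,"ry":0,"rz":0},{"x":0,"y":0,"z":0,"rx":0,"ry":0,"rz":0},{"x":0,"y":0,"z":0,"rx":0,"ry":0,"rz":0},{"x":0,"y":0,"z":-0.4,"rx":0,"ry":0,"rz":0},{"x":0,"y":0,"z":-0.8,"rx":0,"ry":0,"rz":0},{"x":0,"y":0,"z":-0.9,"rx":0,"ry":0,"rz":0},{"x":0,"y":0,"z":-0.9,"rx":0,"ry":0,"rz":0},{"x":0,"y":0,"z":-0.9,"rx":0,"ry":0,"rz":0},{"x":0,"y":0,"z":-0.9,"rx":0,"ry":0,"rz":0},{"x":0,"y":0,"z":-0.9,"rx":0,"ry":0,"rz":0}], fingers=1)

```text
clock: 31.72
tool_pos: [0.639, 0.0433, 0.1786]
orientation: [-180.0, -0.0, -10.0]
force: [0.1, 0.1, 0.7]
opening: 0.0879
gripper_force: 0.0
```

```bash
python3 -c "
from h import *
chain((.374,-.196,.17,-65))"
```

```text
pos [0.639  0.0433 0.1786] ori [-1.7998e+02 -4.0000e-02 -9.9700e+00] t 31.73
15 x -0.21 0.97 0.02 rz 0.917
```

Call:
play_rows(motion=[{"x":-0.21,"y":0.97,"z":0.02,"rx":0,"ry":0,"rz":0.917},{"x":-0.21,"y":0.97,"z":0.02,"rx":0,"ry":0,"rz":0.917},{"x":-0.21,"y":0.97,"z":0.02,"rx":0,"ry":0,"rz":0.917},{"x":-0.21,"y":0.97,"z":0.02,"rx":0,"ry":0,"rz":0.917},{"x":-0.21,"y":0.97,"z":0.02,"rx":0,"ry":0,"rz":0.917},{"x":-0.21,"y":0.97,"z":0.02,"rx":0,"ry":0,"rz":0.917},{"x":-0.21,"y":0.97,"z":0.02,"rx":0,"ry":0,"rz":0.917},{"x":-0.21,"y":0.97,"z":0.02,"rx":0,"ry":0,"rz":0.917},{"x":-0.21,"y":0.97,"z":0.02,"rx":0,"ry":0,"rz":0.917},{"x":-0.21,"y":0.97,"z":0.02,"rx":0,"ry":0,"rz":0.917},{"x":-0.21,"y":0.97,"z":0.02,"rx":0,"ry":0,"rz":0.917},{"x":-0.21,"y":0.97,"z":0.02,"rx":0,"ry":0,"rz":0.917},{"x":-0.21,"y":0.97,"z":0.02,"rx":0,"ry":0,"rz":0.917},{"x":-0.21,"y":0.97,"z":0.02,"rx":0,"ry":0,"rz":0.917},{"x":-0.21,"y":0.97,"z":0.02,"rx":0,"ry":0,"rz":0.917},{"x":0,"y":0,"z":0,"rx":0,"ry":0,"rz":0},{"x":0,"y":0,"z":0,"rx":0,"ry":0,"rz":0}])

```text
clock: 33.85
tool_pos: [0.3736, -0.1972, 0.1699]
orientation: [-179.9, -0.0, -65.0]
force: [0.5, 0.8, -1.4]
opening: 0.0877
gripper_force: 0.0
```

```bash
python3 -c "
from h import *
look('wS1',[(.563,-.278,0,.028),(.563,-.278,.11,.031)])
W=dict(np.load('pics/wS1.npz'))
im=cv2.imread('pics/wS1.png')
def pill(c,a,z):
    a=np.radians(a);t=np.linspace(-np.pi/2,np.pi/2,20)
    p=np.r_[np.c_[.017+.021*np.cos(t),.021*np.sin(t)],np.c_[-.017-.021*np.cos(t),-.021*np.sin(t)]]
    R=np.array([[np.cos(a),-np.sin(a)],[np.sin(a),np.cos(a)]]);q=p@R.T+c
    return np.c_[q,np.full(len(q),z)]
for z,col in((0,(255,0,0)),(.026,(0,0,255))):
    for u in proj(W,pill(np.array([.416,-.287]),-65,z)): cv2.circle(im,tuple(int(v) for v in u.round()),1,col,-1)
cv2.imwrite('pics/wS1.png',im)
"
```

```text
[ 0.3736 -0.1972  0.1699] [-1.7995e+02 -4.0000e-02 -6.5010e+01] 33.85
```

View pics/wS1.png

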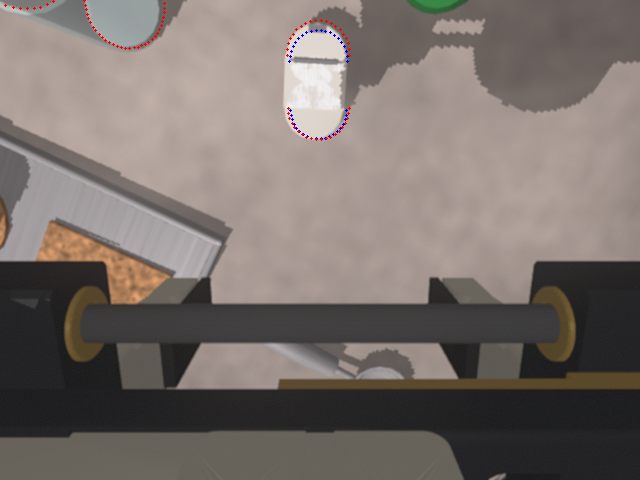

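The box's pill outline (285–348, 22–138) coincides with the prediction at (.416,-.287) and yaw -65 within 2 px, with the grey tab at the far end at (316,28). The tall glass foot at (122,12) matches too, so the gripper body passes it by about 12 mm. I descend straight down.

```bash
python3 -c "
from h import *
chain((.417,-.2865,.09,-66),(.417,-.2865,.006,-66))"
```

```text
pos [ 0.3738 -0.1971  0.1698] ori [-1.7996e+02 -3.0000e-02 -6.5000e+01] t 33.9
6 x 0.66 -0.01 0.53 rz 0.042
4 x -0.00 -0.00 0.84 rz 0.000
```

Call:
play_rows(motion=[{"x":0.66,"y":-0.01,"z":0.53,"rx":0,"ry":0,"rz":0.04},{"x":0.66,"y":-0.01,"z":0.53,"rx":0,"ry":0,"rz":0.04},{"x":0.66,"y":-0.01,"z":0.53,"rx":0,"ry":0,"rz":0.04},{"x":0.66,"y":-0.01,"z":0.53,"rx":0,"ry":0,"rz":0.04},{"x":0.66,"y":-0.01,"z":0.53,"rx":0,"ry":0,"rz":0.04},{"x":0.66,"y":-0.01,"z":0.53,"rx":0,"ry":0,"rz":0.04},{"x":0,"y":0,"z":0,"rx":0,"ry":0,"rz":0},{"x":0,"y":0,"z":0.8,"rx":0,"ry":0,"rz":0},{"x":0,"y":0,"z":0.8,"rx":0,"ry":0,"rz":0},{"x":0,"y":0,"z":0.8,"rx":0,"ry":0,"rz":0},{"x":0,"y":0,"z":0.6,"rx":0,"ry":0,"rz":0},{"x":0,"y":0,"z":0.3,"rx":0,"ry":0,"rz":0},{"x":0,"y":0,"z":0,"rx":0,"ry":0,"rz":0}])

```text
clock: 35.52
tool_pos: [0.4159, -0.2863, 0.0074]
orientation: [180.0, 0.0, -65.9]
force: [-0.1, 1.1, 0.7]
opening: 0.0881
gripper_force: 0.0
```

Call:
play_rows(motion=[{"x":0,"y":0,"z":0,"rx":0,"ry":0,"rz":0},{"x":0,"y":0,"z":0,"rx":0,"ry":0,"rz":0},{"x":0,"y":0,"z":0,"rx":0,"ry":0,"rz":0},{"x":0,"y":0,"z":0,"rx":0,"ry":0,"rz":0},{"x":0,"y":0,"z":0,"rx":0,"ry":0,"rz":0},{"x":0,"y":0,"z":0,"rx":0,"ry":0,"rz":0},{"x":0,"y":0,"z":0,"rx":0,"ry":0,"rz":0}], fingers=-1)

```text
clock: 36.4
tool_pos: [0.4161, -0.2864, 0.0077]
orientation: [-180.0, -0.0, -66.0]
force: [0.4, 1.0, 1.4]
opening: 0.0421
gripper_force: 29.9
```

```bash
python3 -c "
from h import *
o=ctrl.get_obs()['tool_pos']
chain((o[0],o[1],.14),(.5152,-.0734,.14,-1.6))"
```

```text
pos [ 0.4161 -0.2864  0.0077] ori [-1.7999e+02 -1.0000e-02 -6.5950e+01] t 36.4
6 x -0.00 0.00 -0.88 rz -0.000
17 x -0.11 -0.57 -0.00 rz -0.946
```

Call:
play_rows(motion=[{"x":0,"y":0,"z":-0.88,"rx":0,"ry":0,"rz":0},{"x":0,"y":0,"z":-0.88,"rx":0,"ry":0,"rz":0},{"x":0,"y":0,"z":-0.88,"rx":0,"ry":0,"rz":0},{"x":0,"y":0,"z":-0.88,"rx":0,"ry":0,"rz":0},{"x":0,"y":0,"z":-0.88,"rx":0,"ry":0,"rz":0},{"x":0,"y":0,"z":-0.88,"rx":0,"ry":0,"rz":0},{"x":0,"y":0,"z":0,"rx":0,"ry":0,"rz":0}])

```text
clock: 37.28
tool_pos: [0.4168, -0.2866, 0.141]
orientation: [-179.9, -0.1, -65.9]
force: [-0.1, 0.3, -0.8]
opening: 0.0419
gripper_force: 29.9
```

Call:
play_rows(motion=[{"x":-0.11,"y":-0.57,"z":0,"rx":0,"ry":0,"rz":-0.946},{"x":-0.11,"y":-0.57,"z":0,"rx":0,"ry":0,"rz":-0.946},{"x":-0.11,"y":-0.57,"z":0,"rx":0,"ry":0,"rz":-0.946},{"x":-0.11,"y":-0.57,"z":0,"rx":0,"ry":0,"rz":-0.946},{"x":-0.11,"y":-0.57,"z":0,"rx":0,"ry":0,"rz":-0.946},{"x":-0.11,"y":-0.57,"z":0,"rx":0,"ry":0,"rz":-0.946},{"x":-0.11,"y":-0.57,"z":0,"rx":0,"ry":0,"rz":-0.946},{"x":-0.11,"y":-0.57,"z":0,"rx":0,"ry":0,"rz":-0.946},{"x":-0.11,"y":-0.57,"z":0,"rx":0,"ry":0,"rz":-0.946},{"x":-0.11,"y":-0.57,"z":0,"rx":0,"ry":0,"rz":-0.946},{"x":-0.11,"y":-0.57,"z":0,"rx":0,"ry":0,"rz":-0.946},{"x":-0.11,"y":-0.57,"z":0,"rx":0,"ry":0,"rz":-0.946},{"x":-0.11,"y":-0.57,"z":0,"rx":0,"ry":0,"rz":-0.946},{"x":-0.11,"y":-0.57,"z":0,"rx":0,"ry":0,"rz":-0.946},{"x":-0.11,"y":-0.57,"z":0,"rx":0,"ry":0,"rz":-0.946},{"x":-0.11,"y":-0.57,"z":0,"rx":0,"ry":0,"rz":-0.946},{"x":-0.11,"y":-0.57,"z":0,"rx":0,"ry":0,"rz":-0.946},{"x":0,"y":0,"z":0,"rx":0,"ry":0,"rz":0},{"x":0,"y":0,"z":0,"rx":0,"ry":0,"rz":0}])

```text
clock: 39.65
tool_pos: [0.5139, -0.0738, 0.1396]
orientation: [180.0, -0.0, -1.6]
force: [-0.5, -0.5, -0.6]
opening: 0.0415
gripper_force: 29.9
```

```bash
python3 -c "
from h import *
chain((.5152,-.0734,.06,-1.6),(.5152,-.0734,.025,-1.6))"
```

```text
pos [ 0.5139 -0.0738  0.1396] ori [ 1.80e+02 -1.00e-02 -1.62e+00] t 39.65
4 x 0.01 -0.00 0.80 rz -0.001
2 x 0.00 -0.00 0.70 rz -0.000
```

Call:
play_rows(motion=[{"x":0.01,"y":0,"z":0.8,"rx":0,"ry":0,"rz":0},{"x":0.01,"y":0,"z":0.8,"rx":0,"ry":0,"rz":0},{"x":0.01,"y":0,"z":0.8,"rx":0,"ry":0,"rz":0},{"x":0.01,"y":0,"z":0.8,"rx":0,"ry":0,"rz":0},{"x":0,"y":0,"z":0.7,"rx":0,"ry":0,"rz":0},{"x":0,"y":0,"z":0.7,"rx":0,"ry":0,"rz":0},{"x":0,"y":0,"z":0.15,"rx":0,"ry":0,"rz":0},{"x":0,"y":0,"z":0.08,"rx":0,"ry":0,"rz":0},{"x":0,"y":0,"z":0,"rx":0,"ry":0,"rz":0}])

```text
clock: 40.78
tool_pos: [0.5154, -0.0739, 0.0193]
orientation: [-180.0, -0.0, -1.6]
force: [1.0, 0.4, -0.7]
opening: 0.0418
gripper_force: 29.9
```

Call:
play_rows(motion=[{"x":0,"y":0,"z":0.06,"rx":0,"ry":0,"rz":0},{"x":0,"y":0,"z":0,"rx":0,"ry":0,"rz":0}])

```text
clock: 41.02
tool_pos: [0.5151, -0.0739, 0.0176]
orientation: [-180.0, -0.0, -1.6]
force: [-0.5, -0.9, -0.8]
opening: 0.0418
gripper_force: 29.9
```

Call:
play_rows(motion=[{"x":0,"y":0,"z":0.06,"rx":0,"ry":0,"rz":0},{"x":0,"y":0,"z":0,"rx":0,"ry":0,"rz":0}])

```text
clock: 41.28
tool_pos: [0.5149, -0.0739, 0.0158]
orientation: [180.0, 0.0, -1.6]
force: [0.7, -0.3, -0.2]
opening: 0.0417
gripper_force: 29.9
```

Call:
play_rows(motion=[{"x":0,"y":0,"z":0.04,"rx":0,"ry":0,"rz":0},{"x":0,"y":0,"z":0,"rx":0,"ry":0,"rz":0}])

```text
clock: 41.52
tool_pos: [0.515, -0.0739, 0.0156]
orientation: [180.0, -0.0, -1.6]
force: [-3.6, 2.4, 10.3]
opening: 0.0418
gripper_force: 29.9
```

Call:
play_rows(motion=[{"x":0,"y":0,"z":0,"rx":0,"ry":0,"rz":0},{"x":0,"y":0,"z":0,"rx":0,"ry":0,"rz":0},{"x":0,"y":0,"z":0,"rx":0,"ry":0,"rz":0},{"x":0,"y":0,"z":-0.4,"rx":0,"ry":0,"rz":0},{"x":0,"y":0,"z":-0.8,"rx":0,"ry":0,"rz":0},{"x":0,"y":0,"z":-0.9,"rx":0,"ry":0,"rz":0},{"x":0,"y":0,"z":-0.9,"rx":0,"ry":0,"rz":0},{"x":0,"y":0,"z":-0.9,"rx":0,"ry":0,"rz":0},{"x":0,"y":0,"z":-0.9,"rx":0,"ry":0,"rz":0},{"x":0,"y":0,"z":-0.9,"rx":0,"ry":0,"rz":0}], fingers=0.4)

```text
clock: 42.78
tool_pos: [0.5149, -0.074, 0.1588]
orientation: [-180.0, -0.0, -1.6]
force: [0.3, 1.2, -0.4]
opening: 0.0613
gripper_force: 0.0
```

```bash
python3 -c "
from h import *
chain((.38,-.015,.24,-1.6))"
```

```text
pos [ 0.5149 -0.074   0.1588] ori [-1.7999e+02 -3.0000e-02 -1.6300e+00] t 42.77
7 x -0.78 -0.32 -0.46 rz -0.001
```

Call:
play_rows(motion=[{"x":-0.78,"y":-0.32,"z":-0.46,"rx":0,"ry":0,"rz":0},{"x":-0.78,"y":-0.32,"z":-0.46,"rx":0,"ry":0,"rz":0},{"x":-0.78,"y":-0.32,"z":-0.46,"rx":0,"ry":0,"rz":0},{"x":-0.78,"y":-0.32,"z":-0.46,"rx":0,"ry":0,"rz":0},{"x":-0.78,"y":-0.32,"z":-0.46,"rx":0,"ry":0,"rz":0},{"x":-0.78,"y":-0.32,"z":-0.46,"rx":0,"ry":0,"rz":0},{"x":-0.78,"y":-0.32,"z":-0.46,"rx":0,"ry":0,"rz":0},{"x":0,"y":0,"z":0,"rx":0,"ry":0,"rz":0}])

```text
clock: 43.78
tool_pos: [0.3798, -0.0137, 0.2394]
orientation: [-179.9, -0.2, -1.5]
force: [1.1, 0.6, -0.4]
opening: 0.0613
gripper_force: 0.0
```

```bash
python3 - <<'E'
from h import *
t=cams.snapshot("top");s=cams.snapshot("scene");T=cal("top");S=cal("scene")
K=5
def draw(im,c,x,y,w,h):
    im=cv2.resize(im[y:y+h,x:x+w],None,fx=K,fy=K,interpolation=cv2.INTER_CUBIC);a=np.linspace(0,2*np.pi,60)
    for cx,cy,z,r in((.5186,.0466,.008,.028),(.5186,.0466,.068,.031),(.6352,-.0768,.008,.028),(.6352,-.0768,.068,.031),(.6386,.0432,.078,.029),(.6386,.0432,.008,.028),(.5152,-.0734,.034,.021)):
        for u in (proj(c,np.c_[cx+r*np.cos(a),cy+r*np.sin(a),a*0+z])-[x,y]+.5)*K-.5: cv2.circle(im,tuple(int(v) for v in u),1,(0,0,255),-1)
    return im
cv2.imwrite("pics/topF.png",draw(t,T,230,155,140,120));cv2.imwrite("pics/sceneF.png",draw(s,S,235,190,160,118))
E
```

```text
(no output)
```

View pics/topF.png

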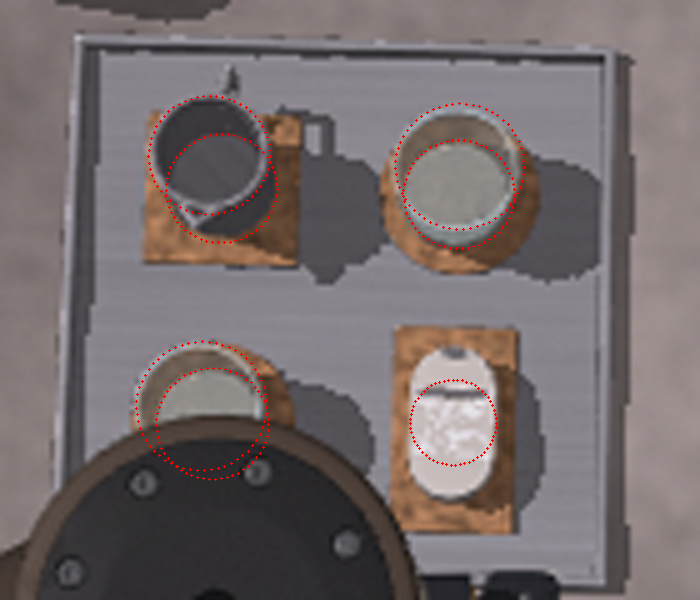

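View pics/sceneF.png

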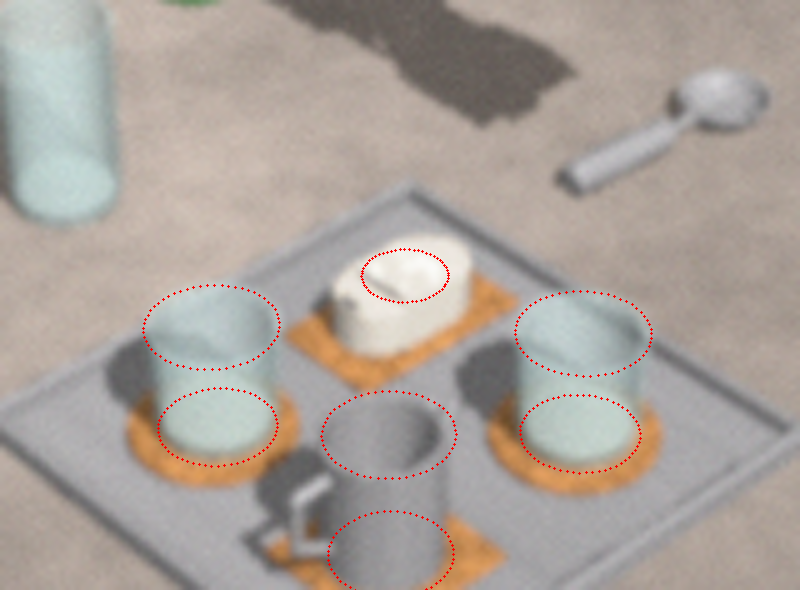

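The final views show all four things in the middle of their mats:
- **Cups:** the feet are centred on the round mats, at scene-crop px (218,427) against mat centre 213, and (580,433) against 575. That is about 1 real pixel, or 2 mm.
- **Jug:** its rim at (208,155) in the top crop fits the prediction on the square mat.
- **Sweet box:** it lies lid up at (453,422), lengthwise along the oblong mat.

The tall glass has not moved and the gripper is clear, so I hand the job in.

```bash
python3 -c "
from h import *
print(workorder.close_job())"
```

```text
the job is handed in; nothing more can be done
None
```

The tea tray is laid and handed in at about 44 s: both glass cups, the jug and the sweet box stand on their mats, within about 2 mm of centre where the final camera views could be measured; no result came back on hand-in.

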